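# Lock the clamp stud in the T-slot table

## Robot

A 7-joint arm with a two-finger parallel gripper is mounted at the origin on the work surface. World frame = base frame: x ahead of the robot, y to its left, z up, the work surface at z = 0. Lengths are in m, angles in rad, forces in N, time in s.
With the tool pointing down it reaches from about 0.425 to 0.875 m from the base axis. Payload 4.7 kg.
Tool frame: the origin (TCP) lies at the very end of the fingers, on their centre line; the grasp point (between the pads) lies 19 mm behind it; z points along the fingers, y is the line along which they close (so a half turn about z gives the same grasp; the last joint's range is limited). The gripper opens to 87 mm and grips with 3 to 60 N. Pads are 19 mm wide; open, the fingers measure 117 mm over their backs; the gripper's body (75 mm by 190 mm) begins 51 mm behind the grasp point.
Start: joints at [1.153, 0.321, -0.07, 1.45, 0.023, 1.371, -0.057], TCP at [0.272, -0.59, 0.223] pointing down, gripper open.
Joint ranges: [-2.86, 2.86], [-0.3, 2.09], [-1.38, 1.24], [0.06, 2.45], [-1.56, 4.7], [0.09, 2.05], [-2.69, 2.69]. Speed limits (rad/s): [2.57, 2.57, 3.14, 3.14, 3.14, 3.14, 3.14].

## Interface

Orientations are given as a unit quaternion [x, y, z, w].
In Python, from cell import arm gives the robot as it stands. Calls block until the motion is done:
- arm.move_to(position, orientation): joint-space move of the TCP to a pose.
- arm.line_to(position, vel=0.15, ori=None, threshold=None): straight line of the TCP; ori=None keeps the orientation; vel is the mean speed in m/s. With threshold (N) it stops when the force on the tool has changed by that much, and returns True; else False.
- arm.set_joints(angles): joint-space move.
- arm.gripper_to(opening, effort=None): finger opening in m; effort is the grip in N (None keeps the last); returns when the fingers have stopped.
- arm.dwell(seconds).
- arm.solve_ik(position, orientation): joint angles nearest the present ones, or None.
- arm.get_state(): the state.
- arm.get_image(name): name is "scene" or "top" or "wrist"; returns a dict with "color" (480x640x3 uint8, red, green, blue), "z_map" (480x640 float32, m along the optical axis (not along the pixel's ray), 0 where there is no reading), "fov_y" (degrees; the focal length in pixels is half the picture's height over the tangent of half this angle, whatever the lens; pixels are square), "cx", "cy" (the principal point, pixels), "xyz" and "orientation" of the camera in the world; the wrist camera has in their place "mount" (4x4, takes a point from camera to tool coordinates, whose origin is the TCP and whose axes are the flange's). Camera axes: x right, y down, z forward; pixel columns grow to the right and rows downward; lengths in m; the calibration is good to about 2 mm. The wrist camera is an equidistant fisheye: a pixel r from the principal point sees the ray r / f radians off the axis. A picture is of the moment at which its call begins: read the wrist's pose just before it.
A pose or a line that the arm cannot do raises arm.PlanningError and nothing moves.
- arm.finish_job(): hands the job in; it is judged then, once.
The state is a dict: "time": time; "joint_pos": joint angles; "joint_velocities": joint speeds; "joint_torque": joint torques, N m; "tool_pos": TCP position; "ee_rot": TCP orientation; "wrist_force": force on the tool from outside, world axes, zero at the start; "wrist_torque": the same for the moment, N m; "finger_gap": finger opening in m; "grip_force": force on a finger pad.
Only numpy, scipy, OpenCV 4.12 (cv2) and the standard library are available. Lean on these libraries where they do the work, as an engineer would, in place of code of your own. Each camera call takes 0.05 s, during which the arm holds its last target. There are 200 camera calls.

## Task

Take the wing-handled T-stud out of the wooden holder and lower it, head lengthwise, into the entry half of the T-slot on the metal table (the half away from the knurled screw) until its flange lies flush. Slide it along the slot towards the knurled screw until you feel it press the sprung stop hidden in the slot lightly in (do not drive the stop fully home), then twist it a quarter turn on the spot, either way, so that it locks under the lips, and let go with the wing square across the slot. Be gentle with the table and leave everything else alone.

Things in the scene. Friction and masses are not known exactly. Their poses are not given: they have to be found in the camera images.
- stud_grip (a point): Centre of the flat wing handle (36 mm along x, 10 mm along y, 26 mm high) of the loose steel T-stud, 110 g, 58 mm tall. x runs along the wing and the T-head below it, z up the stud. Grip across the 10 mm. Under the wing a 12 mm neck, then the flange (26 mm across, 4 mm thick), its underside 29 mm below this point. A half turn looks the same.
- stud_foot (a point): Centre of the underside of the stud's T-head, 45.5 mm below stud_grip, same axes. The head is 24 mm (x) x 10 mm (y) x 8 mm high with round ends; above it a 9 mm thick shank, 8.5 mm long up to the flange.
- holder: Fixed wooden block 160 x 60 x 30 mm, origin centre of its underside, x along its length. Two oblong pockets at x = -40 and +40 mm: the T-stud hangs by its flange in one (wing along the block), the pin in the other.
- t_table: Fixed aluminium T-slot table 200 x 90 x 32 mm, origin centre of its underside, z up. The slot runs along x through the middle of the top (y = 0), open from x = -92 to +92 mm, 13 mm wide between lips 6 mm thick, cavity floor 20 mm below the top. A knurled screw sticks out 26 mm at the +x end, below the top. With the flange flush, stud_grip is at z = 61 mm here.
- slot_entry (a point): Mid-width of the slot at the level of the table's top, at the table's x = -60 mm, axes as the table's: a good place to lower the stud. The entry half is x below -15 mm (table). The cavity there is narrow: the head slides but cannot turn.
- plunger (a joint): How far the hidden sprung stop is pressed in (m), 0 free, 0.008 fully home. It gives at 2.4 N, then 1.2 N per mm; rigid once home. Left at an unknown place: the stud's axis is between x = 0 and +40 mm (table) when its head first meets it. Only from there (4 mm before) until it is home can the head turn. Press it over 1 mm, under 7 mm; it springs out as the head turns.
- pin: Steel locating pin with a round knob (24 mm across) and no wing, in the holder's other pocket; 54 mm tall, origin centre of its foot. Leave it.
- cast: Loose plaster dental cast 60 x 66 x 30 mm, origin centre of its underside. Leave it.
- bowl: Loose black rubber mixing bowl 110 mm wide, 60 mm high, origin centre of its underside. Leave it.
- jar: Loose amber jar 56 mm wide, 60 mm high, origin centre of its underside. Leave it.
- spatula: Loose spatula about 190 mm long, lying along its x. Leave it.
- brush: Loose brush about 170 mm long, lying along its x. Leave it.
- puck: Loose white ceramic disc 60 mm wide, 14 mm thick, origin centre of its underside. Leave it.
There are look-alikes about, which are no part of the job. Leave any blue or purple look-alike of the part that bears stud_grip alone.

How it is judged:
By the outcome, as a careful person would: the job done as asked, in the order asked, and still so for the second after the job is handed in, with the robot touching nothing.
It also fails if it takes over 51 s, if anything falls off the work surface, if the arm or the gripper's body presses on something with over 40 N, if the wrist force passes 120 N, or if a joint passes its speed limit or range.

## Working session

There is one attempt and no reset: what is moved stays moved. The work goes in short steps, each a Python script; the robot and the scene stay as the last script left them, time stands still between calls to the robot, and variables do not carry over. Pictures are saved under pics/ and viewed, at most 10 in all, crops included, and the job is handed in when it is done.

```bash
mkdir -p pics
cat > h.py <<'E'
import numpy as np, cv2, pickle
from cell import arm
from scipy.spatial.transform import Rotation as R
def snap(n,f):
    s=arm.get_state(); im=arm.get_image(n); im['tp']=s['tool_pos']; im['tr']=s['ee_rot']
    cv2.imwrite(f'pics/{f}.png',im['color'][:,:,::-1]); pickle.dump(im,open(f'pics/{f}.pkl','wb')); return im
def load(f): return pickle.load(open(f'pics/{f}.pkl','rb'))
def rays(im,uv):
    uv=np.atleast_2d(np.float64(uv)); f=240/np.tan(np.radians(im['fov_y'])/2)
    d=(uv-[im['cx'],im['cy']])/f
    if 'mount' in im:
        r=np.linalg.norm(d,axis=1,keepdims=True)+1e-12
        c=np.hstack([d/r*np.sin(r),np.cos(r)]); M=np.array(im['mount']); T=np.eye(4)
        T[:3,:3]=R.from_quat(im['tr']).as_matrix(); T[:3,3]=im['tp']; W=T@M; return W[:3,3],c@W[:3,:3].T,W
    c=np.hstack([d,np.ones((len(d),1))]); W=np.eye(4); W[:3,:3]=R.from_quat(im['orientation']).as_matrix(); W[:3,3]=im['xyz']
    return W[:3,3],c@W[:3,:3].T,W
def plane(im,uv,z):
    o,d,_=rays(im,uv); return o+d*((z-o[2])/d[:,2:])
def depth(im,uv):
    o,d,W=rays(im,uv); uv=np.atleast_2d(uv).astype(int); zc=d@W[:3,2]
    return o+d*(im['z_map'][uv[:,1],uv[:,0]]/zc)[:,None]
E
python3 - <<'E'
from h import *
for n in ['top','scene']:
    im=snap(n,n); print(n,im['fov_y'],im['cx'],im['cy'],im['xyz'],im['orientation'])
print(arm.get_state())
E
```

```text
top 48.40276993752142 314.9574232393143 238.52536715814983 [ 0.37161681 -0.05544858  1.0047945 ] [ 0.71039125 -0.69698834  0.07307274 -0.06489923]
scene 51.02391694625278 318.37663161858285 240.0919371555331 [0.93670305 0.41788328 0.74348549] [ 0.27214163  0.89760234 -0.32907758 -0.10934769]
{'time': 0.1, 'joint_pos': array([ 1.15312391,  0.32169307, -0.07007571,  1.45158608,  0.02260371,
        1.37077204, -0.05689332]), 'joint_velocities': array([ 6.52642685e-05, -8.36562049e-04, -1.52032988e-03, -2.70852518e-03,
        1.08657983e-03,  1.08250885e-03,  1.38707340e-03]), 'joint_torque': array([-7.64578981e-04, -4.92572129e+01, -4.05915454e-01, -3.13395560e+01,
       -6.39481377e-02,  3.95981292e-02,  1.04799731e-04]), 'tool_pos': array([ 0.27175322, -0.58991571,  0.22159043]), 'ee_rot': array([ 9.76783658e-01,  2.14226482e-01, -2.27976900e-04, -8.04349163e-04]), 'wrist_force': array([-0.05603386, -0.00899641,  0.38937307]), 'wrist_torque': array([0.04543064, 0.01244449, 0.04276809]), 'grip_force': 0.0, 'finger_gap': 0.08668063728040051}
```

View pics/top.png

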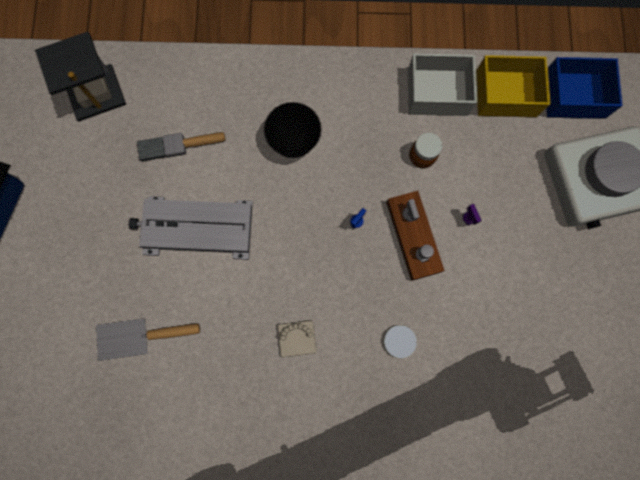

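View pics/scene.png

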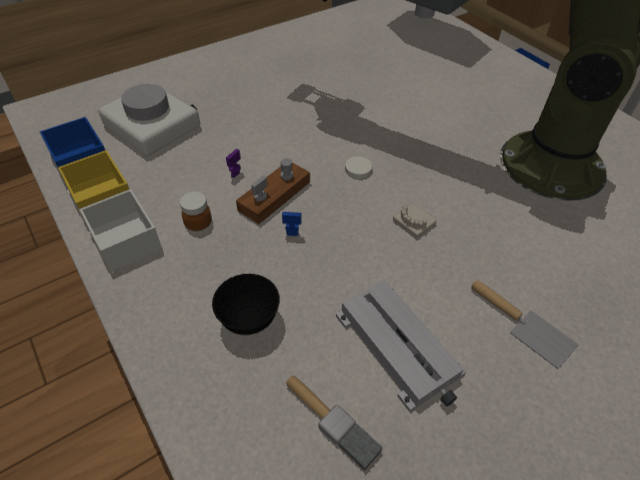

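The top view shows the grey wing stud in the holder at (411,210), the pin with a round knob at (424,252), a blue look-alike at (358,217) and a purple one at (473,214). The grey one fits, because it has a wing and sits in the holder. The table is at (195,225), with its screw at the left end (134,223), so the entry half is on the right.

Run:
```python
from h import *
im=load('top'); c=im['color']
a=cv2.resize(c[185:285,380:450],None,fx=5,fy=5,interpolation=2)
b=cv2.resize(c[190:265,125:260],None,fx=3,fy=3,interpolation=2)
o=np.zeros((500,760,3),np.uint8); o[:500,:350]=a; o[:225,352:352+405]=b
cv2.imwrite('pics/crop1.png',o[:,:,::-1])
hsv=cv2.cvtColor(c,cv2.COLOR_RGB2HSV)
m=((hsv[...,1]>110)&((hsv[...,0]<18))).astype(np.uint8); m[:185]=0;m[285:]=0;m[:,:380]=0;m[:,450:]=0
ys,xs=np.nonzero(m); P=plane(im,np.c_[xs,ys],.03); r=cv2.minAreaRect(P[:,:2].astype(np.float32)); print('holder',r)
# height map points: table top & wing
v,u=np.mgrid[185:285,120:460]; uv=np.c_[u.ravel(),v.ravel()]
P=depth(im,uv)
k=(uv[:,0]<260)&(abs(P[:,2]-.032)<.006); r=cv2.minAreaRect(P[k,:2].astype(np.float32)); print('table',r,np.median(P[k,2]))
k=(uv[:,0]>385)&(uv[:,0]<450)&(P[:,2]>.045); 
for lo,hi in [(0,235),(235,300)]:
    q=k&(uv[:,1]>lo)&(uv[:,1]<hi); print(P[q].mean(0),P[q,2].max(),q.sum(),cv2.minAreaRect(P[q,:2].astype(np.float32)))
```

```text
holder ((0.5762495398521423, -0.25010764598846436), (0.15912185609340668, 0.06397217512130737), 16.930484771728516)
table ((0.5871607661247253, 0.17186594009399414), (0.2256009727716446, 0.09137476980686188), 88.6626205444336) 0.03257442227102192
[ 0.59715745 -0.22613626  0.13318468] 1.0047945004717755 183 ((0.4946896731853485, -0.1583895981311798), (0.03223980963230133, 0.31927376985549927), 55.856204986572266)
[ 0.52775536 -0.249049    0.12433203] 1.0047945004717755 176 ((0.4635455012321472, -0.16060808300971985), (0.0234847292304039, 0.27836325764656067), 36.33695983886719)
```

View pics/crop1.png

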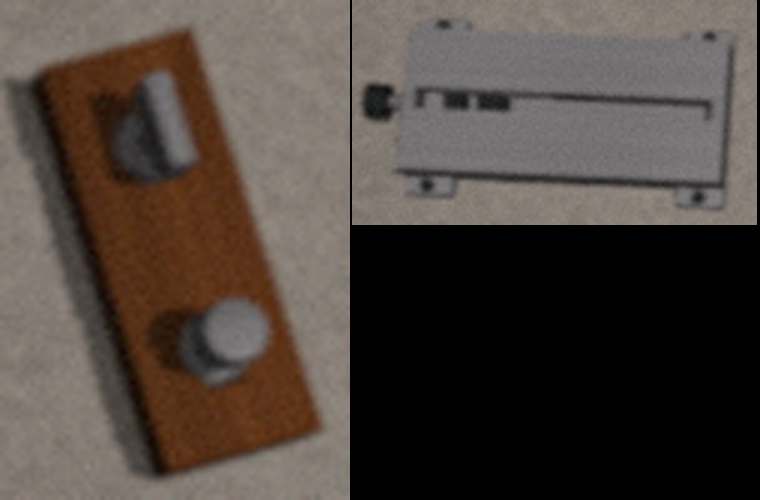

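The crop confirms it: the upper grey part has the flat wing lying along the block, and the lower one has the round knob (the pin). I'll move above the stud for a close look.

```bash
cat >> h.py <<'E'
def q(deg): a=np.radians(deg)/2; return [np.cos(a),np.sin(a),0,0]
E
python3 - <<'E'
from h import *
for p,a in [((.6145,-.2385,.17),(16.9,-163.1)),((.587,.112,.2),(88.7,-91.3)),((.587,.2,.1),(178.7,-1.3))]:
    for y in a:
        s=arm.solve_ik(p,q(y)); print(y,None if s is None else np.round(s,2))
arm.move_to([.6145,-.2385,.17],q(16.9))
im=snap('wrist','w1'); print(im['mount'],im['fov_y'],im['tp'],im['tr'],arm.get_state()['time'])
E
```

```text
16.9 [ 0.59  0.39 -0.34  1.49  0.13  1.29 -1.04]
-163.1 [ 0.82  0.44 -0.66  1.48  0.27  1.31  2.01]
88.7 [ 0.51  0.35 -0.92  1.59  0.28  1.34 -0.47]
-91.3 [ 0.67  0.46 -1.18  1.59  0.43  1.38  2.57]
178.7 [ 0.42  0.57 -1.05  1.65  0.52  1.23  0.81]
-1.3 [ 0.36  0.52 -0.95  1.65  0.45  1.21 -2.29]
[[-5.08618459e-04 -9.66684915e-01 -2.55968779e-01  6.97850641e-02]
 [ 9.99999796e-01 -3.92527616e-04 -5.04623377e-04  8.89126836e-04]
 [ 3.87336992e-04 -2.55968983e-01  9.66684917e-01 -1.61301060e-01]
 [ 0.00000000e+00  0.00000000e+00  0.00000000e+00  1.00000000e+00]] 65.70646984690485 [ 0.61382461 -0.24055547  0.17006453] [ 9.89335140e-01  1.45655994e-01 -2.14733651e-04  5.15243495e-04] 1.95
```

View pics/w1.png

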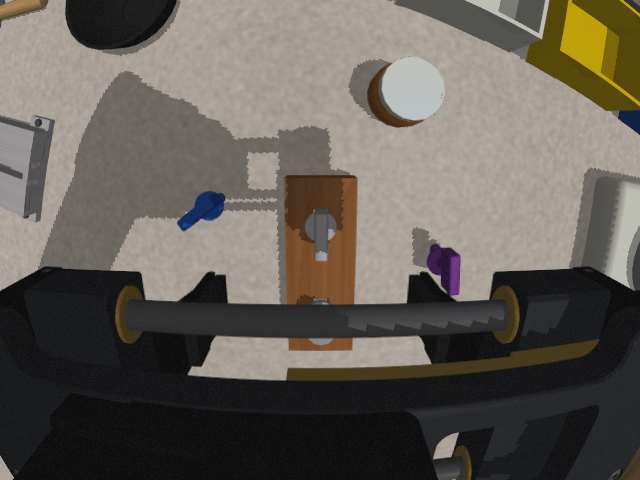

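The wrist view shows the wing at about (321,235) on the holder. The holder spans columns 286–357 and rows 176–350, the blue stud is at (205,208) and the purple one at (449,270). Next I'll compute positions.

Run:
```python
from h import *
im=load('w1'); c=im['color']
hsv=cv2.cvtColor(c,cv2.COLOR_RGB2HSV).astype(int)
# wing: low-sat bright in holder
s=hsv[180:275,295:345]
m=((s[...,1]<60)&(s[...,2]>60)).astype(np.uint8)
for r in range(20,95,6):
    row=np.nonzero(m[r])[0]+295; print(r+180,row.min() if len(row) else 0,row.max() if len(row) else 0, c[r+180,312:332].mean(1).astype(int) if 0 else c[r+180,308:334:2,1])
P=plane(im,[[286,178],[357,178],[289,349],[352,349]],.03);print(P)
print('mid',P.mean(0),'ang',np.degrees(np.arctan2(*((P[0]-P[2]+P[1]-P[3])[[1,0]]))))
print(plane(im,[[314,210],[328,210],[315,261],[328,261]],.072))
v,u=np.mgrid[205:266,308:336]; D=depth(im,np.c_[u.ravel(),v.ravel()]); k=(D[:,2]>.066)&(D[:,2]<.08)
print(k.sum(),D[k].mean(0),np.median(D[k,2]),cv2.minAreaRect(D[k,:2].astype(np.float32)))
```

```text
200 0 0 [50 52 50 51 52 54 53 53 55 58 55 55 54]
206 0 0 [47 50 52 52 52 51 51 53 54 58 55 55 56]
212 313 327 [48 49 53 76 67 69 68 69 68 66 56 55 55]
218 307 333 [85 92 92 74 87 92 92 91 92 89 86 91 92]
224 305 335 [90 90 91 72 87 92 92 92 93 87 84 93 90]
230 305 335 [ 90  92  93  74  86  89  92  91  95  86 132 157 151]
236 308 332 [ 76  88  92  74  87  91  90  92  93  84 136 157 143]
242 314 327 [66 65 48 61 86 91 90 92 94 86 67 79 83]
248 315 327 [75 77 80 73 87 90 91 92 93 84 80 81 82]
254 315 327 [ 73  78  81  73 128 146 153 159 164 145  85  81  82]
260 315 326 [ 72  79  80  80 117 133 142 145 148 136  80  78  81]
266 0 0 [75 77 82 78 80 81 80 87 88 86 79 80 81]
272 0 0 [78 77 82 80 80 83 82 86 88 86 78 80 82]
[[ 0.64678626 -0.20535739  0.03      ]
 [ 0.6634709  -0.26062841  0.03      ]
 [ 0.49480677 -0.24980052  0.03      ]
 [ 0.51173799 -0.30669392  0.03      ]]
mid [ 0.57920048 -0.25562006  0.03      ] ang 16.594462133103967
[[ 0.63527355 -0.23285661  0.072     ]
 [ 0.63813262 -0.24235646  0.072     ]
 [ 0.59912144 -0.24440685  0.072     ]
 [ 0.60186113 -0.25354916  0.072     ]]
668 [ 0.61731272 -0.24313305  0.07076472] 0.07088110615469898 ((0.6167094707489014, -0.2433280348777771), (0.03589196130633354, 0.009621193632483482), 16.852771759033203)
```

Run:
```python
from h import *
arm.gripper_to(.035)
arm.line_to([.617,-.2433,.075],vel=.15,ori=q(16.85)); s=arm.get_state(); print(s['tool_pos'],s['time'])
e=np.array([.617,-.2433,0])-s['tool_pos']; 
hit=arm.line_to([.617+e[0],-.2433+e[1],.042],vel=.06,threshold=8); s=arm.get_state(); print(hit,s['tool_pos'],s['wrist_force'])
arm.gripper_to(0.0,effort=30); s=arm.get_state(); print(s['finger_gap'],s['grip_force'],s['wrist_force'],s['tool_pos'],s['time'])
p=s['tool_pos']
arm.line_to([p[0],p[1],.15],vel=.12); s=arm.get_state(); print(s['finger_gap'],s['grip_force'],s['wrist_force'],s['tool_pos'],R.from_quat(s['ee_rot']).as_matrix(),s['time'])
```

```text
[ 0.61776935 -0.24340726  0.07596137] 3.8167
False [ 0.61630465 -0.24315591  0.0419    ] [ 0.19934363  0.05083814 -0.29698543]
0.009533390109711038 29.99768220819533 [0.23425215 0.62191486 0.64901945] [ 0.61631492 -0.24323341  0.04219654] 5.0833
0.009816600260936576 29.996903417631984 [-0.17880724  0.21032411 -0.36871967] [ 0.61559929 -0.24306991  0.14885153] [[ 9.57068044e-01  2.89857481e-01 -1.84383689e-03]
 [ 2.89859106e-01 -9.57069087e-01  6.79396654e-04]
 [-1.56775109e-03 -1.18468174e-03 -9.99998069e-01]] 6.1333
```

Run:
```python
from h import *
arm.move_to([.587,.085,.2],q(88.7))
arm.dwell(.2)
im=snap('wrist','w2'); s=arm.get_state(); print(im['tp'],s['time'],s['wrist_force'],s['finger_gap'])
```

```text
[0.58734468 0.08332355 0.19958856] 7.6417 [ 0.30222424 -0.24384784 -1.24229161] 0.00980685750056022
```

View pics/w2.png

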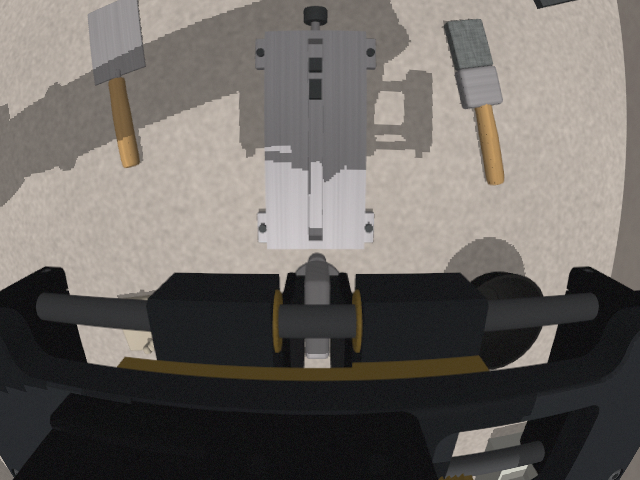

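The table spans columns 266–366 and rows 30–248. Its slot runs along columns 309–323 between rows 37 and 238, and the screw is at (316,15). The held stud is at (317,300).

```bash
cat > t.py <<'E'
from h import *
def table(im):
    v,u=np.mgrid[20:260,255:380]; uv=np.c_[u.ravel(),v.ravel()]
    D=depth(im,uv); P=plane(im,uv,.032)
    on=(abs(D[:,2]-.032)<.007)
    # outer edges per row -> table mid-line ; slot edges per row by depth
    S=[];O=[]
    for r in range(45,235,4):
        k=uv[:,1]==r; d=D[k,2]; p=P[k]; inner=(d<.024)&(d>.005)&(abs(uv[k,0]-316)<14)
        if inner.sum()>4: i=np.nonzero(inner)[0]; S.append((p[i[0]]+p[i[-1]])/2)
        i=np.nonzero(on[k])[0]; 
        if len(i): O.append((p[i[0]]+p[i[-1]])/2)
    for n,Q in (('slot',S),('outer',O)):
        Q=np.array(Q)
        if len(Q)<5: print(n,len(Q)); continue
        f=np.polyfit(Q[:,1],Q[:,0],1); e=Q[:,0]-np.polyval(f,Q[:,1]); kk=abs(e)<2*e.std(); f=np.polyfit(Q[kk,1],Q[kk,0],1)
        print(n,len(Q),'yaw',90-np.degrees(np.arctan(f[0])),'x at y=.1,.2',np.polyval(f,[.1,.2]),'resid',e.std())
    k=on&(abs(uv[:,0]-316)<45); q_=D[k]; print('topz',np.median(q_[:,2]),'y range',np.percentile(q_[:,1],[0,.3,99.7,100]))
E
python3 - <<'E'
from t import *
im=load('w2'); table(im)
g=im['color'][...,1]; print('col profile 316->', [ (r,int(g[r,300])) for r in range(238,254,2)],[ (r,int(g[r,290])) for r in range(22,42,2)])
for r in (60,110,140,180,200,220): print(r,g[r,303:330])
print(plane(im,[[290,248],[345,248],[290,30],[316,238],[316,37]],.032))
E
```

```text
slot 48 yaw 88.79357556509672 x at y=.1,.2 [0.58664895 0.58875487] resid 0.000252966956183484
outer 48 yaw 88.37911385968714 x at y=.1,.2 [0.5860147  0.58884443] resid 0.000296354276040728
topz 0.0311207105828758 y range [0.05580921 0.05701673 0.25594357 0.25727356]
col profile 316-> [(238, 196), (240, 196), (242, 196), (244, 195), (246, 198), (248, 194), (250, 177), (252, 178)] [(22, 113), (24, 112), (26, 116), (28, 118), (30, 115), (32, 115), (34, 115), (36, 116), (38, 116), (40, 115)]
60 [116 117 114 113 114  93  64  52  49  52  53  53  49  51  51  53  50  51
  61  91 108 112 111 113 113 115 116]
110 [115 115 114 115 113 101 109 111 114 114 112 112 108 112 110 111 114 114
 114 109 105 111 110 112 113 112 112]
140 [111 112 111 111 110 100 107 106 110 111 110 110 109 107 108 109 111 110
 112 110 107 107 105 111 109 110 109]
180 [188 187 185 189 168 120 103 123 185 186 183 182 182 182 184 185 186 188
 179 162 175 104 104 105 107 106 159]
200 [189 187 189 189 178 158 164 183 189 190 186 187 186 187 189 190 191 191
 184 163 184 181 185 186 190 191 189]
220 [194 193 192 193 180 163 171 189 192 191 189 190 193 193 193 194 195 196
 187 167 189 189 189 191 192 193 193]
[[0.56196791 0.05792458 0.032     ]
 [0.61269369 0.05661481 0.032     ]
 [0.56828999 0.25686687 0.032     ]
 [0.58620463 0.06683033 0.032     ]
 [0.59100918 0.2491538  0.032     ]]
```

Run:
```python
from h import *
im=load('w2'); g=im['color'][...,1].astype(int)
for r in (258,262,268,275,284,345,352): print(r,g[r,292:344])
M=np.array(im['mount'])
im2=dict(im); im2['tp']=[0,0,0]; im2['tr']=[0,0,0,1]
def tp(uv,z): return plane(im2,uv,z)
print(tp([[305,345],[329,345],[305.5,352],[329,352]],-.030)); print(tp([[296,268],[338,268]],.0108))
```

```text
258 [181 180 179 178 174 173 172 170 170 171 170 171 171 173 173 171 139  68
  72  77  88  93  93  96  95  93  95  96  96  91  84  72  68 110 170 176
 174 174 172 172 171 172 174 176 176 177 177 173 174 174 176 177]
262 [175 177 175 174 173 174 174 176 176 174 169 169 173 146 129 108  72  73
  75  74  73  74  74  73  73  73  73  72  72  70  72  72  72  70  79 117
 157 169 167 169 169 169 171 169 168 171 170 170 170 172 173 177]
268 [175 172 170 169 162 144  97  75  82  92  98  99  97  85  73  72  70  73
  72  74  72  74  72  74  74  72  74  71  71  73  70  72  72  72  70  71
  81  93  97  99  95  89  77  74 144 167 170 171 173 173 174 176]
275 [12 10 10 18 46 64 56 58 59 58 59 59 61 68 71 71 72 76 75 73 74 72 73 73
 73 74 74 73 74 74 74 74 72 73 71 70 68 63 58 57 56 59 59 56 56 58 33 18
 14 17 15 15]
284 [ 20  18  15  19  24  22  23  16  22  23  18  21  52  77  88  91  94  95
  97  97  97  98  97  98  98  97  95  97  97  99  99 100  96  96  95  91
  87  65  38  20  17  21  21  25  17  23  24  18  16  21  13  20]
345 [ 25  31  29  27  27  28  28  27  29  30  27  23  75  99  84  91  93  94
  96  96  98 101 100  99 100 100  98 100  98  98  99  99  98  97  93  89
  80 103  57  27  27  27  32  25  29  30  32  26  24  26  26  28]
352 [ 29  29  28  29  28  27  26  28  28  29  29  27  48  72  80  90  93  93
  98  98  97  99  99  99  98  99  99  99  99 100  99  99  98  95  94  91
  92  97  49  27  31  31  29  26  30  28  30  27  29  26  27  29]
[[-0.01021635 -0.00449404 -0.03      ]
 [-0.01021727  0.00527274 -0.03      ]
 [-0.01362345 -0.00433746 -0.03      ]
 [-0.01362574  0.00531917 -0.03      ]]
[[ 0.0089806  -0.00992067  0.0108    ]
 [ 0.0089755   0.01067135  0.0108    ]]
```

```bash
cat >> h.py <<'E'
def st(t=''):
    s=arm.get_state(); print(t,np.round(s['tool_pos'],4),'F',np.round(s['wrist_force'],2),'gap %.4f t %.2f'%(s['finger_gap'],s['time']),'yaw %.2f'%np.degrees(2*np.arctan2(s['ee_rot'][1],s['ee_rot'][0]))); return s
E
python3 - <<'E'
from h import *
T=np.array([.5862,.0968,.070])
arm.move_to([.5862,.0968,.10],q(88.8))
arm.line_to(T,vel=.06,ori=q(88.8)); arm.dwell(.2); s=st('a'); e=(T-s['tool_pos']); 
c=T+e; arm.line_to(c,vel=.03); arm.dwell(.15); s=st('b')
e2=T-s['tool_pos']; e+=0.7*e2
hit=arm.line_to([T[0]+e[0],T[1]+e[1],.0432],vel=.02,threshold=4); print(hit); st('c')
E
```

```text
a [0.5865 0.0969 0.0704] F [ 0.53 -0.23 -1.52] gap 0.0099 t 8.97 yaw 88.80
b [0.5859 0.0967 0.0697] F [ 0.54 -0.38 -1.25] gap 0.0096 t 9.38 yaw 88.80
True
c [0.5859 0.0967 0.0441] F [-0.68  0.09  5.75] gap 0.0099 t 10.56 yaw 88.80
```

It went in at TCP z = 0.0441 against the predicted 0.0442, so the flange is flush. Now the slide.

Run:
```python
from h import *
d=np.array([np.cos(np.radians(88.8)),np.sin(np.radians(88.8)),0])
p0=np.array([.5859,.0967,.0441])
def at(l,z=.0443): p=p0+d*l; p[2]=z; return p
hit=arm.line_to(at(.003),vel=.02,threshold=8); st(hit)
hit=arm.line_to(at(.055),vel=.05,threshold=8); st(hit)
arm.dwell(.1); st()
hit=arm.line_to(at(.105),vel=.012,threshold=3.5); s=st(hit); print('l',(s['tool_pos']-p0)@d)
arm.dwell(.1); s=st(); print('l',(s['tool_pos']-p0)@d)
```

```text
False [0.5859 0.1003 0.0442] F [0.02 0.76 1.26] gap 0.0097 t 10.89 yaw 88.83
False [0.587  0.1517 0.0442] F [ 0.12 -0.53 -0.72] gap 0.0097 t 12.08 yaw 88.79
 [0.5871 0.1514 0.0442] F [-0.32 -0.43  0.2 ] gap 0.0101 t 12.18 yaw 88.77
True [0.5877 0.1835 0.0442] F [-0.39 -0.39  5.03] gap 0.0097 t 14.74 yaw 88.78
l 0.08679802112783891
 [0.5877 0.1835 0.0442] F [ 0.21 -1.24  5.83] gap 0.0101 t 14.84 yaw 88.78
l 0.08682027329323308
```

The stop was triggered by vertical force (z 5.8 N), not a clear push along the slot. I'll relieve z and step forward, logging the force along the slot.

```bash
cat > sl.py <<'E'
from h import *
d=np.array([np.cos(np.radians(88.8)),np.sin(np.radians(88.8)),0])
p0=np.array([.5859,.0967,.0441])
def at(l,z=.0443): p=p0+d*l; p[2]=z; return p
def fs():
    F=[];L=[]
    for i in range(3):
        arm.dwell(.03); s=arm.get_state(); F.append(s['wrist_force']); L.append((s['tool_pos']-p0)@d)
    f=np.mean(F,0); return np.mean(L),f@d,f,s
E
python3 - <<'E'
from sl import *
z=.0446
l,f,F,s=fs(); print(l,f,F)
for c in np.arange(.087,.105,.001):
    arm.line_to(at(c,z),vel=.012,threshold=10); l,f,F,s=fs(); print('%.4f %.4f fs %.2f'%(c,l,f),np.round(F,1),'z %.4f t %.1f'%(s['tool_pos'][2],s['time']))
    if F[2]>3: z+=.0002
    if F[2]<-2.5: z-=.0002
    if f<-4.2: break
E
```

```text
0.08681846046579782 -0.6151711377896971 [-0.07836269 -0.61366462  6.39420333]
0.0870 0.0864 fs -2.18 [ 0.5 -2.2  0.4] z 0.0443 t 15.3
0.0880 0.0873 fs -3.24 [ 0.4 -3.2 -0.3] z 0.0443 t 15.7
0.0890 0.0884 fs -4.82 [ 0.4 -4.8 -1.5] z 0.0443 t 16.1
```

Run:
```python
from sl import *
z=.0445
for c in (.0899,.0906):
    arm.line_to(at(c,z),vel=.012,threshold=10); l,f,F,s=fs(); print('%.4f %.4f fs %.2f'%(c,l,f),np.round(F,1),'z %.4f t %.1f'%(s['tool_pos'][2],s['time']))
for y in (96,104,115):
    h=arm.line_to(at(.0906,z),ori=q(y),threshold=12); l,f,F,s=fs(); st(f'{h} {l:.4f} {f:.2f}'); print(s['wrist_torque'])
    if h or abs(s['wrist_torque'][2])>.6: break
```

```text
0.0899 0.0892 fs -5.16 [ 0.6 -5.2 -1. ] z 0.0443 t 16.4
0.0906 0.0896 fs -5.99 [ 0.4 -6.  -0.7] z 0.0443 t 16.8
False 0.0894 -4.66 [0.5886 0.1861 0.0445] F [ 1.97 -4.9  -2.22] gap 0.0095 t 17.12 yaw 95.95
[-1.4573265  -0.55793149 -0.00626326]
False 0.0895 -5.72 [0.5891 0.1862 0.0448] F [ 2.47 -5.73 -1.72] gap 0.0097 t 17.52 yaw 103.95
[-1.43956678 -0.68918515 -0.04456312]
False 0.0898 -5.69 [0.5892 0.1864 0.045 ] F [ 1.36 -6.52 -0.68] gap 0.0099 t 17.96 yaw 114.95
[-1.36714007 -0.7182423  -0.02551564]
```

Run:
```python
from sl import *
ex=-.0008; z=.0441
for y in (127,140,153,166,178.8):
    p=at(.0906,z); p[0]+=ex
    h=arm.line_to(p,ori=q(y),threshold=12); l,f,F,s=fs(); st(f'{h} {l:.4f} {f:.2f}'); print(s['wrist_torque'])
    if h or abs(s['wrist_torque'][2])>.6: break
    ex+=.6*(at(l)[0]-s['tool_pos'][0]); ex=max(ex,-.003)
    z-= .5*(s['tool_pos'][2]-.0443) if F[2]<2 else -.0002
```

```text
False 0.0901 -5.07 [0.5881 0.1868 0.0446] F [ 1.22 -5.22 -0.66] gap 0.0096 t 18.42 yaw 126.96
[-1.22245949 -0.60766815 -0.04880631]
False 0.0908 -3.71 [0.587  0.1875 0.0442] F [ 1.33 -4.56  0.05] gap 0.0097 t 18.89 yaw 139.87
[-0.84145941 -0.3360731  -0.00879896]
False 0.0913 -2.08 [0.5872 0.188  0.0442] F [ 0.35 -1.92  1.16] gap 0.0100 t 19.37 yaw 152.87
[-0.44892205 -0.17419461  0.07467434]
False 0.0919 0.86 [0.5874 0.1885 0.0442] F [0.62 1.41 0.15] gap 0.0096 t 19.84 yaw 165.89
[ 0.23357463 -0.12048566  0.00404407]
False 0.0910 0.73 [0.5878 0.1876 0.0442] F [-0.49  1.05  0.57] gap 0.0095 t 20.32 yaw 178.65
[ 0.20853579 -0.12408635 -0.03750994]
```

Run:
```python
from sl import *
arm.gripper_to(.036); s=st('open'); p=s['tool_pos']
h=arm.line_to([p[0],p[1],.09],vel=.08,threshold=10); st(h)
arm.line_to([p[0],p[1]-.03,.20],vel=.2); arm.dwell(.2)
im=snap('wrist','w3'); st()
```

```text
open [0.5879 0.1873 0.0441] F [ 0.07 -0.21 -0.43] gap 0.0357 t 21.07 yaw 178.79
False [0.5878 0.187  0.0899] F [-0.84  0.66 -0.06] gap 0.0361 t 21.80 yaw 178.79
 [0.5872 0.1575 0.1987] F [-0.41 -0.45  0.29] gap 0.0359 t 22.77 yaw 178.85
```

View pics/w3.png

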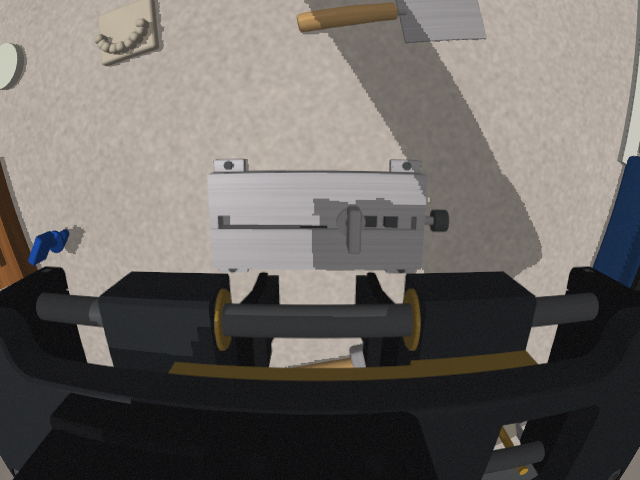

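The stud stands at (354,229) with its wing across the slot. Next I check wing height and angle.

Run:
```python
from h import *
im=load('w3')
v,u=np.mgrid[200:260,335:372]; D=depth(im,np.c_[u.ravel(),v.ravel()]); k=(D[:,2]>.068)&(D[:,2]<.085)
print(k.sum(),D[k].mean(0),np.median(D[k,2]),cv2.minAreaRect(D[k,:2].astype(np.float32)))
```

```text
549 [0.58713662 0.18637963 0.07261068] 0.07271860480513609 ((0.5875625610351562, 0.1866828352212906), (0.010202091187238693, 0.03597864881157875), 88.52552032470703)
```

```bash
python3 -c "
from cell import arm
print(arm.finish_job())"
```

```text
the job is handed in; nothing more can be done
None
```

The job is handed in: the T-stud is in the slot with its flange flush, it was pressed about 3 mm into the sprung stop (estimated from the force), twisted a quarter turn and released with the wing square across the slot. That took about 23 s of the 51 s; I did not tug on the stud to test the lock.

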